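Move the snap cover to the biscuit tub

TASK

The snap cover is on the empty tub while the tub with the biscuits stands open. Squeeze the cover's two side tabs together to free it, lift it off without lifting the empty tub, and fit it on the biscuit tub, pressed fully home so that both tabs spring back out and lock. Be gentle with the plastic, and leave both tubs standing where they are and the other things alone.

Things in the scene. Friction and masses are not known exactly. Their poses are not given: they have to be found in the camera images.
- empty_tub: White hand-made stoneware tub, loose, about 0.6 kg, 116 x 66 mm (x, y), rim 80 mm above its underside, empty, with the cover on at the start; origin at the centre of its underside, long side along its x. Round the mouth a rim band (118 x 68 mm outside, 5 mm thick) runs inwards to leave a mouth of 102 x 52 mm: the cover's hooks catch under it
- biscuit_tub: The same kind of tub, about 0.75 kg, standing open with two stacks of round biscuits in it (tops 54 mm over its underside); origin and axes as for the empty tub. Being hand-made, its rim is anywhere from 72 to 88 mm above its underside, different each time, and the pose does not tell: the cover must be brought down on it by feel
- cover: Grey plastic snap cover, loose, about 0.15 kg with its tabs: plate 116 x 66 x 4 mm; origin at the centre of the plate's underside, x along the long side. Half a turn about z makes no difference. Four round-ended corner pins (8 mm thick, down to z = -16 mm) guide it into a tub's mouth with 1.5 mm play all round. On the tub its x lies along the tub's x
- cover_top (a point): Middle of the cover's raised centre part (92 x 36 mm), 16 mm above the plate's underside. The plastic cracks if it is gripped at a tab, or pressed on a tub, with more than 30 N; 12 to 18 N at a tab, and 10 to 15 N downwards to seat it, are right
- cover_seal (a point): Centre of the rubber seal's underside when untouched, 5 mm below the plate. The seal is a spring of 2.4 N per mm. Height of the plate's underside over a tub's rim: unlocked 4 to 5 mm, locked 2.5 mm, pressed hard 1 mm (its stop, about 10 N). The hooks go in or out under the flange only when it is pressed to about 2 mm or less
- cover_mid (a point): The point between the two tabs, in the middle of the cover, 12.5 mm above the plate's underside: the centre of the squeeze, which runs along the cover's y
- tab_a_pad (a point): Centre of the outer face of the tab on the cover's +y side: an upright plate 30 mm wide (x), z = 6 to 19 mm over the plate's underside. The two outer faces are 64 mm apart when out. At its foot a lip stands 5 mm further out, its top 10 mm over the plate's underside: fingertips can bear down on it. Under each tab a hook reaches down and 3 mm under the tub's flange
- tab_b_pad (a point): The same for the tab on the -y side
- tab_a (a joint): How far tab a is pressed in, m: 0 = fully out, 0.006 = against its stop (52 mm between the outer faces with both in). Spring: 3 N to start, 9 N at the stop, with some friction more while the seal loads the hook. The hook clears the flange beyond 3 mm, safely at 4.5 mm or more
- tab_b (a joint): The same for tab b
- spice_jar: Bystander: amber spice jar with black cap, 46 mm across, 100 mm tall; origin under its centre
- mug: Bystander: white mug, 74 mm across, 85 mm tall; origin under its centre
- pepper_jar: Bystander: clear jar with grey cap, 50 mm across, 120 mm tall; origin under its centre
- gasket (a joint): How far the cover's rubber seal is squeezed up, m: 0 = untouched, 0.0025 = locked on a tub, 0.004 = against its stop
Things that resemble listed ones, but are neither listed nor needed, are in the scene too. Leave any purple or red look-alike of the empty_tub alone.

How it is judged:
By the outcome, as a careful person would: the job done as asked, in the order asked, and still so for the second after the job is handed in, with the robot touching nothing.
It also fails if it takes over 45 s, if anything falls off the work surface, if the arm or the gripper's body presses on something with over 40 N, if the wrist force passes 120 N, or if a joint passes its speed limit or range.

ROBOT

A 7-joint arm with a two-finger parallel gripper is mounted at the origin on the work surface. World frame = base frame: x ahead of the robot, y to its left, z up, the work surface at z = 0. Lengths are in m, angles in rad, forces in N, time in s.
With the tool pointing down it reaches from about 0.425 to 0.925 m from the base axis. Payload 6.8 kg.
Tool frame: the origin (TCP) lies at the very end of the fingers, on their centre line; the grasp point (between the pads) lies 19 mm behind it; z points along the fingers, y is the line along which they close (so a half turn about z gives the same grasp; the last joint's range is limited). The gripper opens to 85 mm and grips with 20 to 120 N. Pads are 22 mm wide; open, the fingers measure 114 mm over their backs; the gripper's body (76 mm by 85 mm) begins 54 mm behind the grasp point. The pads swing forward as they close: fully open they stand 13 mm farther back than shut.
Start: joints at [1.053, 0.477, 0.022, 1.555, -0.011, 1.109, -0.083], TCP at [0.269, -0.619, 0.231] pointing down, gripper open.
Joint ranges: [-2.96, 2.96], [-0.34, 2.1], [-1.41, 1.46], [0.24, 2.44], [-1.37, 4.51], [0.17, 1.92], [-2.96, 2.96]. Speed limits (rad/s): [2.39, 2.39, 3.14, 3.14, 3.14, 3.14, 3.14].

INTERFACE

Orientations are given as a unit quaternion [w, x, y, z].
In Python, from station import get_obs, read_camera, hand_in gives the robot as it stands.
- The arm moves only by the tool arm_command, never from a script. Its argument "commands" is one flat list of numbers, 7 for each row, row after row: the shift along the tool's x, y, z in m, then the turn, a rotation vector about the tool's x, y, z in degrees, then the opening, from 0 (shut) to 1 (fully open). In form: [tx, ty, tz, rx, ry, rz, fingers, tx, ty, tz, rx, ry, rz, fingers, ...]. A call has 1 to 8 rows; each row is the pose to reach, as a shift and turn from the pose commanded when the call began, along the tool's axes at that moment; what a row does not reach only later rows make up. A row lasts 1/10 s, in which the tool goes at most 50 mm and 8.59 degrees, less where a joint would pass 70% of its speed; a pose out of reach is approached as far as the arm can. A call with a gripper value outside its range is refused whole. The fingers move at their own pace and stop on an object; "force" is the grip in N (left out, the last holds). Time passes only in rows, so rows that repeat a pose let the fingers close. It gives the time, the measured TCP pose, the force, the opening and the grip force at its end, in the units of the state.
- get_obs(): the state, without advancing time (a new reading comes with each control period).
- read_camera(name): name is "scene" or "side" or "wrist"; returns a dict with "img" (420x560x3 uint8, red, green, blue), "camera_matrix" (3x3 intrinsics, pixels), "pose" (4x4, takes a point from camera to world coordinates). Camera axes: x right, y down, z forward; pixel columns grow to the right and rows downward; lengths in m; the calibration is good to about 2 mm. A picture is of the moment at which its call begins. There is no depth.
- hand_in(): hands the job in; it is judged then, once.
The state is a dict: "t": time; "q": joint angles; "joint_vel": joint speeds; "joint_torque": joint torques, N m; "eef_pos": TCP position; "tool_rot": TCP orientation; "contact_force": force on the tool from outside, world axes, zero at the start; "torque": the same for the moment, N m; "gripper_width": opening from 0.0 (shut) to 1.0 (fully open); "grasp_force": force on a finger pad.
Only numpy, scipy, OpenCV 4.12 (cv2) and the standard library are available. Lean on these libraries where they do the work, as an engineer would, in place of code of your own. Each camera call takes 0.05 s, during which the arm holds its last target. There are 200 camera calls.

## Working session

There is one attempt and no reset: what is moved stays moved. The work goes in short steps, Python scripts to look and compute and a tool call to move; the robot and the scene stay as the last step left them, time stands still between calls to the robot, and variables do not carry over. Pictures are saved under pics/ and viewed, at most 10 in all, crops included, and the job is handed in when it is done.

Besides the shell and the picture viewer there is one more tool, called after "Emit:" as name(argument=value, ...) on one line, values as JSON. arm_command: Moves the arm, as the interface text tells. Its arguments: {"type":"object","properties":{"commands":{"type":"array","items":{"type":"number"}},"force":{"type":"number"}},"required":["commands"]}

```bash
mkdir -p pics; ls; python3 - <<'E'
from station import get_obs, read_camera
import cv2, numpy as np
o=get_obs()
for k,v in o.items(): print(k,np.round(v,4).tolist())
for n in ("scene","side"):
    c=read_camera(n); cv2.imwrite(f"pics/{n}0.png",c["img"][:,:,::-1]); np.savez(f"{n}0.npz",**c)
    print(n,np.round(c["camera_matrix"],1).tolist(),np.round(c["pose"],3).tolist())
E
```

```text
pics
t 0.0
q [1.0529, 0.4778, 0.0223, 1.5565, -0.0115, 1.1093, -0.0831]
joint_vel [0.0007, 0.0012, -0.001, -0.0002, -0.0015, -0.0008, -0.0012]
joint_torque [-0.0003, -59.6449, 1.6074, -28.1196, 0.0124, 0.0093, 0.0]
eef_pos [0.2687, -0.6186, 0.2303]
tool_rot [-0.0009, 0.9791, 0.2035, -0.0003]
contact_force [0.1661, 0.5432, -0.3367]
torque [0.0152, -0.0036, 0.0964]
grasp_force 0.0
gripper_width 1.0009
scene [[443.8, 0.0, 276.1], [0.0, 443.8, 209.9], [0.0, 0.0, 1.0]] [[0.705, 0.573, -0.418, 0.956], [0.709, -0.574, 0.409, -0.468], [-0.005, -0.585, -0.811, 0.958], [0.0, 0.0, 0.0, 1.0]]
side [[412.4, 0.0, 274.4], [0.0, 412.4, 204.8], [0.0, 0.0, 1.0]] [[-0.956, -0.224, 0.189, 0.347], [-0.293, 0.703, -0.648, 0.615], [0.012, -0.675, -0.738, 0.83], [0.0, 0.0, 0.0, 1.0]]
```

View pics/scene0.png

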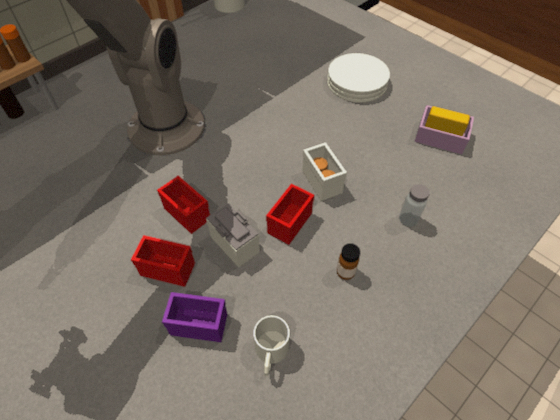

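View pics/side0.png

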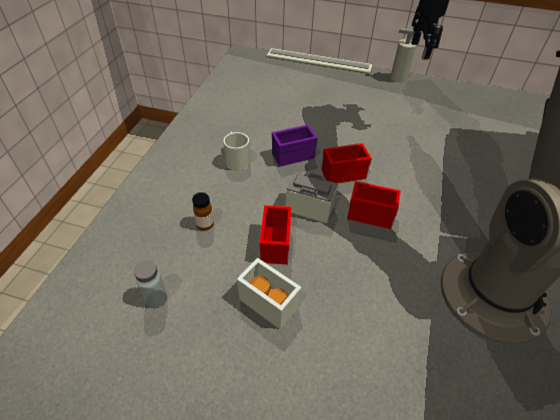

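Scene: the covered empty tub is at about (235,235) and the biscuit tub at (325,170). Side: they are at (312,197) and (269,292). Red tubs stand close by. Next I'll measure coarsely and enlarge crops.

```bash
cat > h.py <<'E'
import numpy as np, cv2
def ray(c,p):
    d=np.linalg.inv(c["camera_matrix"])@np.array([p[0],p[1],1.]); return c["pose"][:3,3], c["pose"][:3,:3]@d
def onz(c,p,z):
    o,d=ray(c,p); return o+d*(z-o[2])/d[2]
def tri(c1,p1,c2,p2):
    o1,d1=ray(c1,p1);o2,d2=ray(c2,p2); d1=d1/np.linalg.norm(d1); d2=d2/np.linalg.norm(d2)
    s=np.linalg.lstsq(np.c_[d1,-d2],o2-o1,rcond=None)[0]; a=o1+s[0]*d1; b=o2+s[1]*d2
    return (a+b)/2, np.linalg.norm(a-b)
def proj(c,P):
    T=np.linalg.inv(c["pose"]); x=c["camera_matrix"]@(T[:3,:3]@np.array(P)+T[:3,3]); return x[:2]/x[2]
E
python3 - <<'E'
from h import *
S=np.load("scene0.npz");D=np.load("side0.npz")
print("cover",tri(S,(234,226),D,(315,185))); print("biscuit",tri(S,(322,163),D,(270,280)))
c=[]
for n,(x,y) in (("scene",(235,232)),("scene",(325,170)),("side",(312,197)),("side",(269,292))):
    i=cv2.imread(f"pics/{n}0.png")[y-37:y+37,x-50:x+50]; c.append(cv2.resize(i,(400,296),interpolation=cv2.INTER_CUBIC))
cv2.imwrite("pics/crops.png",np.vstack([np.hstack(c[:2]),np.hstack(c[2:])]))
E
```

```text
cover (array([ 0.4632746 , -0.13273201,  0.08499087]), np.float64(0.012209839501222222))
biscuit (array([0.48372496, 0.16616322, 0.08294605]), np.float64(0.0008795961681580894))
```

View pics/crops.png

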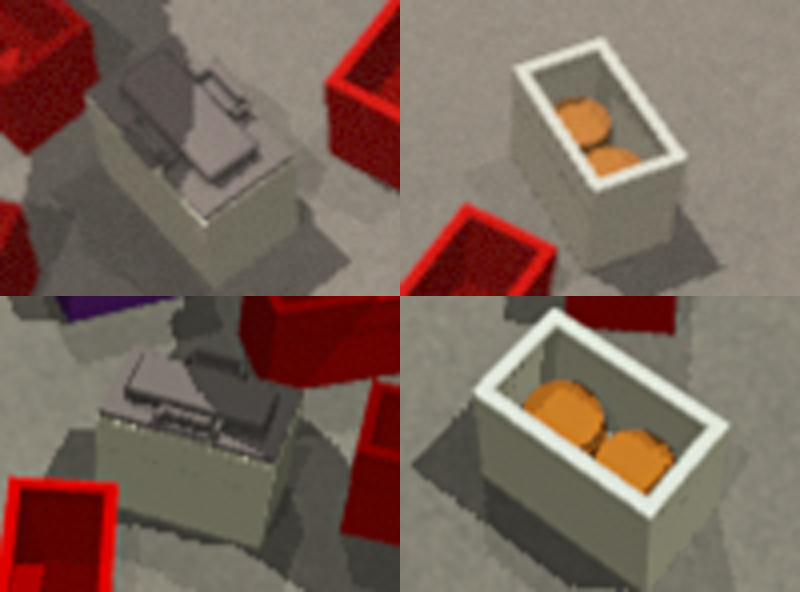

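Crops: the cover's corners and the biscuit tub's rim corners are clear in both views, so I'll triangulate them.

```bash
python3 - <<'E'
from h import *
np.set_printoptions(precision=4,suppress=True)
S=np.load("scene0.npz");D=np.load("side0.npz")
bs=[(303.25,149.75),(325.5,142.5),(346.5,172.25),(324.5,180.5)]
bd=[(258.5,258),(237.5,278),(282,310.25),(301,287.25)]
cs=[(207,219.25),(236.25,250.5),(259.25,233.75),(226,206)]
cd=[(286.25,189),(330.75,201)]
for z in (.075,.08,.085):
    print(z); A=np.array([onz(S,p,z)[:2] for p in bs]);B=np.array([onz(D,p,z)[:2] for p in bd]); print(A.mean(0),B.mean(0)); 
    for q in (A,B): print(np.linalg.norm(q-np.roll(q,-1,0),axis=1), np.degrees(np.arctan2(*(q-np.roll(q,-1,0)).T[::-1])))
print("cover"); A=np.array([onz(S,p,.0845) for p in cs])[:,:2];B=np.array([onz(D,p,.0845) for p in cd])[:,:2]
print(A,A.mean(0));print(B)
for q in (A,B): print(np.linalg.norm(q-np.roll(q,-1,0),axis=1), np.degrees(np.arctan2(*(q-np.roll(q,-1,0)).T[::-1])))
E
```

```text
0.075
[0.479  0.1827] [0.4849 0.1684]
[0.0678 0.1178 0.0653 0.1197] [-111.4184  159.0561   70.1769  -19.7439]
[0.0678 0.1202 0.067  0.1172] [-112.8017  -21.547    69.7461  158.062 ]
0.08
[0.4817 0.179 ] [0.484  0.1714]
[0.0674 0.1172 0.0649 0.119 ] [-111.4184  159.0561   70.1769  -19.7439]
[0.0674 0.1194 0.0666 0.1165] [-112.8017  -21.547    69.7461  158.062 ]
0.085
[0.4844 0.1753] [0.4831 0.1743]
[0.067  0.1165 0.0645 0.1183] [-111.4184  159.0561   70.1769  -19.7439]
[0.0669 0.1186 0.0661 0.1157] [-112.8017  -21.547    69.7461  158.062 ]
cover
[[ 0.409  -0.1634]
 [ 0.523  -0.1717]
 [ 0.5273 -0.1034]
 [ 0.4115 -0.1054]] [ 0.4677 -0.136 ]
[[ 0.5249 -0.1014]
 [ 0.4083 -0.0948]]
[0.1143 0.0684 0.1158 0.0581] [175.8424 -93.5794   0.9494  87.5481]
[0.1168 0.1168] [ -3.255 176.745]
```

```bash
cat >> h.py <<'E'
from scipy.spatial.transform import Rotation as Ro
def delta(o,P,yaw):
    """tool-frame shift and turn from measured pose to TCP P pointing down, tool x at yaw deg"""
    w,x,y,z=o["tool_rot"]; R=Ro.from_quat([x,y,z,w])
    a=np.radians(yaw); T=np.array([[np.cos(a),np.sin(a),0],[np.sin(a),-np.cos(a),0],[0,0,-1]])
    print("tcp",np.round(o["eef_pos"],4),"yaw",np.round(np.degrees(np.arctan2(*R.as_matrix()[[1,0],0])),2))
    print("shift mm",np.round(R.inv().apply(np.array(P)-o["eef_pos"])*1000,1),"turn",np.round(np.degrees((R.inv()*Ro.from_matrix(T)).as_rotvec()),2))
E
python3 - <<'E'
from h import *; from station import get_obs
delta(get_obs(),[0.467,-0.135,0.25],-3.5)
E
```

```text
tcp [ 0.2687 -0.6186  0.2304] yaw 23.48
shift mm [ 374.5 -364.6  -19. ] turn [-0.09  0.03 26.98]
```

Emit:
arm_command(commands=[0.374,-0.365,-0.02,0,0,27,1,0.374,-0.365,-0.02,0,0,27,1,0.374,-0.365,-0.02,0,0,27,1,0.374,-0.365,-0.02,0,0,27,1,0.374,-0.365,-0.02,0,0,27,1,0.374,-0.365,-0.02,0,0,27,1,0.374,-0.365,-0.02,0,0,27,1,0.374,-0.365,-0.02,0,0,27,1], force=20)

```text
t: 0.9
eef_pos: [0.4201, -0.2474, 0.2466]
tool_rot: [0.0, 1.0, -0.031, -0.0]
contact_force: [0.2, -0.6, 0.9]
gripper_width: 0.998
grasp_force: 0.0
```

```bash
python3 - <<'E'
from h import *; from station import get_obs
delta(get_obs(),[0.467,-0.135,0.25],-3.5)
E
```

```text
tcp [ 0.4201 -0.2474  0.2466] yaw -3.53
shift mm [  39.9 -115.1   -3.5] turn [ 0.01  0.01 -0.03]
```

Emit:
arm_command(commands=[0.04,-0.115,-0.003,0,0,0,1,0.04,-0.115,-0.003,0,0,0,1,0.04,-0.115,-0.003,0,0,0,1,0.04,-0.115,-0.003,0,0,0,1,0.04,-0.115,-0.003,0,0,0,1])

```text
t: 1.4
eef_pos: [0.4666, -0.1372, 0.2493]
tool_rot: [0.0, 1.0, -0.03, -0.0]
contact_force: [-0.7, 0.3, -0.5]
gripper_width: 0.999
grasp_force: 0.0
```

```bash
python3 - <<'E'
from h import *; from station import get_obs,read_camera
delta(get_obs(),[0.467,-0.135,0.25],-3.5)
c=read_camera("wrist"); cv2.imwrite("pics/w1.png",c["img"][:,:,::-1]); np.savez("w1.npz",**c)
print(np.round(c["pose"],3),np.round(c["camera_matrix"],1)); print(proj(c,[0.467,-0.135,.0965]))
E
```

```text
tcp [ 0.4666 -0.1372  0.2493] yaw -3.47
shift mm [ 0.3 -2.2 -0.7] turn [0.01 0.05 0.03]
[[-0.059 -0.962 -0.267  0.535]
 [-0.998  0.057  0.015 -0.141]
 [ 0.001  0.268 -0.963  0.392]
 [ 0.     0.     0.     1.   ]] [[321.    0.  280. ]
 [  0.  321.  208.5]
 [  0.    0.    1. ]]
[278.05166195 194.4479213 ]
```

View pics/w1.png

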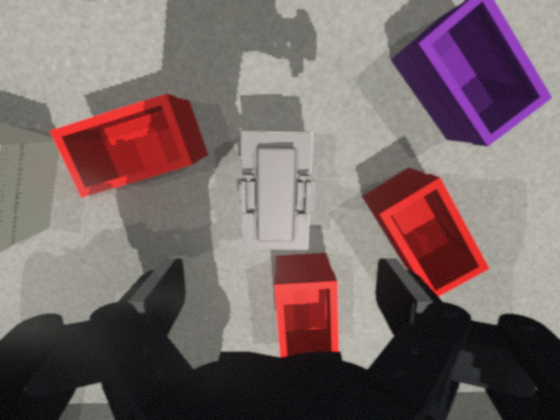

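The wrist view shows the cover from above, with its plate spanning about (240,131) to (310,249) and its tabs at (249,193) and (303,193). I'll enlarge it for corners.

```bash
python3 - <<'E'
from h import *
i=cv2.imread("pics/w1.png")[122:260,222:332]
cv2.imwrite("pics/w1c.png",cv2.resize(i,None,fx=4.3,fy=4.3,interpolation=cv2.INTER_CUBIC))
E
```

```text
(no output)
```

View pics/w1c.png

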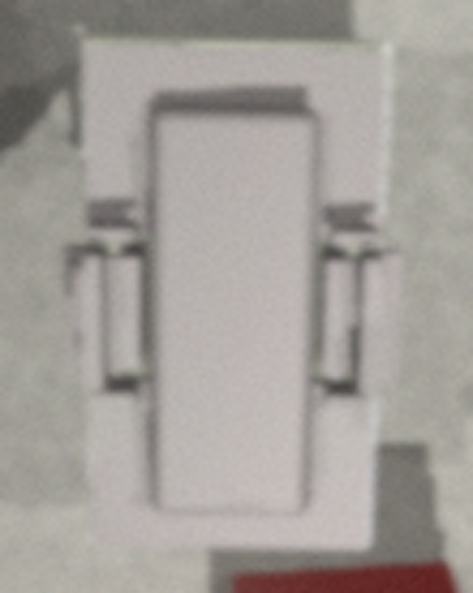

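```bash
python3 - <<'E'
from h import *
np.set_printoptions(precision=4,suppress=True)
c=np.load("w1.npz")
f=lambda u:np.array([222,122])+(np.array(u)+.5)/4.3-.5
for P,z in (([(157,112),(315,114),(304,513),(155,510)],.0985),([(83,40),(388,45),(373,550),(89,546)],.0865),([(104,250),(360,250),(356,390),(106,388)],.1015)):
    q=np.array([onz(c,f(p),z)[:2] for p in P]); e=q-np.roll(q,-1,0)
    print(q.mean(0),np.linalg.norm(e,axis=1),np.degrees(np.arctan2(e[:,1],e[:,0])))
print(proj(c,[.4666,-.1372,.1]))
E
```

```text
[ 0.466  -0.1328] [0.0332 0.0895 0.0339 0.0891] [ 85.9037  -4.2686 -94.6222 175.2841]
[ 0.466  -0.1327] [0.0657 0.1172 0.0677 0.1172] [ 85.7065  -3.6037 -94.2597 175.4518]
[ 0.4667 -0.1326] [0.0546 0.0311 0.0548 0.0306] [ 86.6158  -3.7833 -93.8648 175.8066]
[280.4077 195.5743]
```

```bash
python3 - <<'E'
from h import *; from station import get_obs
delta(get_obs(),[0.466,-0.1328,0.115],-4.1)
E
```

```text
tcp [ 0.4663 -0.1381  0.2493] yaw -3.58
shift mm [ -0.6  -5.3 134.3] turn [0.03 0.05 0.52]
```

Emit:
arm_command(commands=[0,-0.005,0.05,0,0,0.5,0.82,0,-0.005,0.09,0,0,0.5,0.82,0,-0.005,0.12,0,0,0.5,0.82,0,-0.005,0.134,0,0,0.5,0.82,0,-0.005,0.134,0,0,0.5,0.82,0,-0.005,0.134,0,0,0.5,0.82])

```text
t: 2.05
eef_pos: [0.4671, -0.1334, 0.1159]
tool_rot: [0.0, 0.999, -0.036, -0.0]
contact_force: [0.1, -0.8, -0.6]
gripper_width: 0.823
grasp_force: 0.0
```

```bash
python3 - <<'E'
from h import *; from station import get_obs,read_camera
c=read_camera("wrist");
delta(get_obs(),[0.466,-0.1328,0.115],-4.1); cv2.imwrite("pics/w2.png",cv2.resize(c["img"][150:390,140:420,::-1],None,fx=2.5,fy=2.5)); np.savez("w2.npz",**c)
E
```

```text
tcp [ 0.4677 -0.1332  0.1165] yaw -4.12
shift mm [-1.7 -0.3  1.5] turn [ 0.03 -0.07 -0.02]
```

View pics/w2.png

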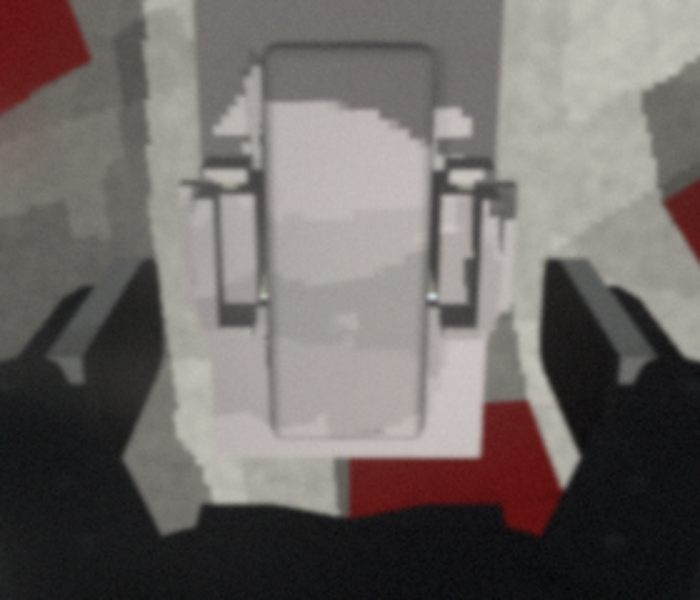

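The fingertips at (152,262) and (545,262) have their midpoint at 348.5. The cover's centre is at about 349, so the gripper is centred. I'll descend by feel onto the lips.

Emit:
arm_command(commands=[-0.001,0,0.01,0,0,0,0.79,-0.001,0,0.015,0,0,0,0.79,-0.001,0,0.02,0,0,0,0.79,-0.001,0,0.023,0,0,0,0.79,-0.001,0,0.025,0,0,0,0.79,-0.001,0,0.025,0,0,0,0.79])

```text
t: 2.7
eef_pos: [0.4662, -0.132, 0.0904]
tool_rot: [-0.0, 0.999, -0.035, -0.0]
contact_force: [0.5, 0.4, 0.3]
gripper_width: 0.785
grasp_force: 0.0
```

Emit:
arm_command(commands=[0,0,0.001,0,0,0,0.79,0,0,0.002,0,0,0,0.79,0,0,0.003,0,0,0,0.79,0,0,0.003,0,0,0,0.79])

```text
t: 3.1
eef_pos: [0.4662, -0.1321, 0.0875]
tool_rot: [0.0, 0.999, -0.035, -0.0]
contact_force: [0.4, -0.2, -0.4]
gripper_width: 0.787
grasp_force: 0.0
```

Emit:
arm_command(commands=[0,0,0.001,0,0,0,0.79,0,0,0.002,0,0,0,0.79,0,0,0.002,0,0,0,0.79])

```text
t: 3.4
eef_pos: [0.4661, -0.1321, 0.0854]
tool_rot: [-0.0, 0.999, -0.035, -0.0]
contact_force: [0.1, -0.0, 0.3]
gripper_width: 0.79
grasp_force: 0.0
```

Emit:
arm_command(commands=[0,0,0.001,0,0,0,0.79,0,0,0.0015,0,0,0,0.79,0,0,0.0015,0,0,0,0.79])

```text
t: 3.7
eef_pos: [0.4664, -0.1321, 0.0845]
tool_rot: [0.0, 0.999, -0.035, 0.0]
contact_force: [-2.8, 0.3, 7.1]
gripper_width: 0.792
grasp_force: 3.5
```

Emit:
arm_command(commands=[0,0,-0.0005,0,0,0,0.76,0,0,-0.0008,0,0,0,0.75,0,0,-0.0008,0,0,0,0.75])

```text
t: 4.0
eef_pos: [0.4666, -0.1325, 0.0855]
tool_rot: [0.0, 0.999, -0.035, 0.0]
contact_force: [-1.7, -1.0, 6.9]
gripper_width: 0.75
grasp_force: 4.0
```

Emit:
arm_command(commands=[0,0,-0.0005,0,0,0,0.72,0,0,-0.0009,0,0,0,0.7,0,0,-0.0009,0,0,0,0.7])

```text
t: 4.3
eef_pos: [0.4666, -0.1324, 0.0864]
tool_rot: [0.0, 0.999, -0.035, 0.0]
contact_force: [-0.7, -1.5, 6.9]
gripper_width: 0.701
grasp_force: 6.3
```

Emit:
arm_command(commands=[0,0,-0.0003,0,0,0,0.67,0,0,-0.0005,0,0,0,0.64,0,0,-0.0005,0,0,0,0.64])

```text
t: 4.6
eef_pos: [0.4666, -0.1324, 0.0871]
tool_rot: [0.0, 0.999, -0.035, 0.0]
contact_force: [-1.5, -0.4, 8.1]
gripper_width: 0.645
grasp_force: 9.2
```

Emit:
arm_command(commands=[0,0,-0.0003,0,0,0,0.62,0,0,-0.0005,0,0,0,0.605,0,0,-0.0005,0,0,0,0.605])

```text
t: 4.9
eef_pos: [0.4666, -0.1326, 0.0876]
tool_rot: [0.0, 0.999, -0.035, 0.0]
contact_force: [-1.7, -0.3, 9.9]
gripper_width: 0.611
grasp_force: 10.8
```

Emit:
arm_command(commands=[0,0,-0.0005,0,0,0,0.59,0,0,-0.0005,0,0,0,0.59])

```text
t: 5.1
eef_pos: [0.4666, -0.1327, 0.0881]
tool_rot: [0.0, 0.999, -0.035, 0.0]
contact_force: [-2.0, -1.0, 8.7]
gripper_width: 0.602
grasp_force: 20.7
```

Emit:
arm_command(commands=[0,0,-0.001,0,0,0,0.6,0,0,-0.002,0,0,0,0.6,0,0,-0.003,0,0,0,0.6,0,0,-0.003,0,0,0,0.6])

```text
t: 5.5
eef_pos: [0.4665, -0.1324, 0.0905]
tool_rot: [0.0, 0.999, -0.035, 0.0]
contact_force: [-0.1, -1.8, 2.2]
gripper_width: 0.599
grasp_force: 18.2
```

Emit:
arm_command(commands=[0,0,-0.002,0,0,0,0.602,0,0,-0.004,0,0,0,0.602,0,0,-0.006,0,0,0,0.602,0,0,-0.008,0,0,0,0.602,0,0,-0.008,0,0,0,0.602])

```text
t: 6.0
eef_pos: [0.4663, -0.1319, 0.0985]
tool_rot: [-0.0, 0.999, -0.035, 0.0]
contact_force: [-0.4, 0.2, -2.0]
gripper_width: 0.602
grasp_force: 14.4
```

The load of −2 N matches the cover alone (about 1.5 N), so the tub is not coming up with it. I'll lift clear and look.

Emit:
arm_command(commands=[0,0,-0.01,0,0,0,0.602,0,0,-0.025,0,0,0,0.602,0,0,-0.045,0,0,0,0.602,0,0,-0.07,0,0,0,0.602,0,0,-0.09,0,0,0,0.602,0,0,-0.09,0,0,0,0.602,0,0,-0.09,0,0,0,0.602])

```text
t: 6.7
eef_pos: [0.4662, -0.1321, 0.1885]
tool_rot: [0.0, 0.999, -0.035, 0.0]
contact_force: [-0.7, -0.2, -1.9]
gripper_width: 0.601
grasp_force: 14.4
```

```bash
python3 - <<'E'
from h import *; from station import get_obs,read_camera
w=read_camera("wrist"); s=read_camera("scene"); d=read_camera("side")
np.savez("w3.npz",**w)
a=cv2.resize(w["img"][130:390,140:420],(400,371))
b=cv2.resize(s["img"][160:290,170:310],(400,371)); 
cv2.imwrite("pics/p3.png",np.hstack([a,b])[:,:,::-1])
delta(get_obs(),[0.4833,0.1745,0.188],-21); print(get_obs()["grasp_force"],get_obs()["contact_force"])
E
```

```text
tcp [ 0.4654 -0.1319  0.1872] yaw -4.02
shift mm [  -3.6 -306.9   -0.7] turn [ 0.    0.13 16.98]
14.398161170538515 [ 0.9583006  -0.20103437 -1.50442216]
```

View pics/p3.png

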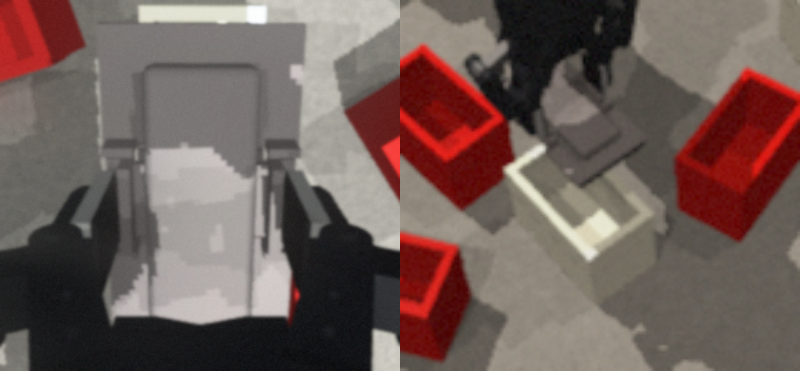

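The cover is held level and the empty tub (right half) is open and still standing. I'll move part way and measure the biscuit tub with the same wrist camera.

```bash
python3 - <<'E'
from h import *; from station import get_obs
delta(get_obs(),[0.50,0.055,0.24],-21)
E
```

```text
tcp [ 0.4654 -0.1319  0.1872] yaw -4.02
shift mm [  21.3 -188.9  -52.8] turn [ 0.    0.13 16.98]
```

Emit:
arm_command(commands=[0.002,-0.018,-0.03,0,0,3,0.602,0.006,-0.05,-0.05,0,0,7,0.602,0.01,-0.09,-0.053,0,0,12,0.602,0.014,-0.13,-0.053,0,0,16,0.602,0.018,-0.165,-0.053,0,0,17,0.602,0.021,-0.189,-0.053,0,0,17,0.602,0.021,-0.189,-0.053,0,0,17,0.602,0.021,-0.189,-0.053,0,0,17,0.602])

```text
t: 7.65
eef_pos: [0.4999, 0.055, 0.2402]
tool_rot: [0.0, 0.983, -0.182, -0.001]
contact_force: [-0.2, -0.6, -1.6]
gripper_width: 0.604
grasp_force: 14.4
```

```bash
python3 - <<'E'
from h import *; from station import get_obs,read_camera
w=read_camera("wrist"); np.savez("w4.npz",**w); s=read_camera("scene"); np.savez("s4.npz",**s)
cv2.imwrite("pics/w4.png",cv2.resize(w["img"][50:330,0:300,::-1],(642,600),interpolation=cv2.INTER_CUBIC))
delta(get_obs(),[0.4833,0.1745,0.24],-21); print(get_obs()["grasp_force"],[proj(w,[.4833,.1745,.085])])
E
```

```text
tcp [0.5001 0.0536 0.2406] yaw -21.11
shift mm [ -59.2 -106.7    0.5] turn [ 0.07  0.06 -0.11]
14.395935048814863 [array([174.79667913, 250.39202002])]
```

View pics/w4.png

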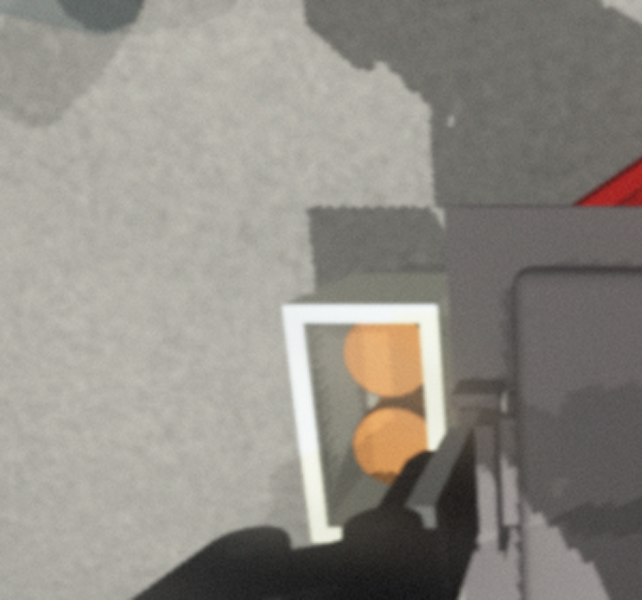

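The rim's outer corners in this crop are at (282,305), (437,303) and (313,543).

```bash
python3 - <<'E'
from h import *
np.set_printoptions(precision=4,suppress=True)
c=np.load("w4.npz"); S=np.load("scene0.npz");D=np.load("side0.npz")
f=lambda u:(np.array(u)+.5)/2.14-.5+np.array([0,50])
P=[f(u) for u in [(437,303),(282,305),(313,543)]]
for z in (.075,.08,.085,.09):
    q=np.array([onz(c,p,z)[:2] for p in P]); e=np.diff(q,axis=0)
    print(z,(q[0]+q[2])/2,np.linalg.norm(e,axis=1),np.degrees(np.arctan2(e[:,1],e[:,0])))
bs=[(303.25,149.75),(325.5,142.5),(346.5,172.25),(324.5,180.5)]
bd=[(237.5,278),(258.5,258),(301,287.25),(282,310.25)]
X=[onz(S,b,.085)[:2] for b in bs];Y=[onz(D,b,.085)[:2] for b in bd]; print(np.array(X),np.array(Y))
def multi(obs):
    A=np.zeros((3,3));b=np.zeros(3)
    for cc,p in obs:
        o,d=ray(cc,p);d=d/np.linalg.norm(d);M=np.eye(3)-np.outer(d,d);A+=M;b+=M@o
    return np.linalg.solve(A,b)
for p in P:
    z=onz(c,p,.085)[:2]; i=np.argmin(np.linalg.norm(X-z,axis=1)); j=np.argmin(np.linalg.norm(Y-z,axis=1)); print(z,i,j,multi([(c,p),(S,bs[i]),(D,bd[j])]))
E
```

```text
0.075 [0.4812 0.1805] [0.0712 0.1236] [ 69.8841 159.3141]
0.08 [0.4826 0.178 ] [0.07   0.1216] [ 69.8841 159.3141]
0.085 [0.4839 0.1756] [0.0689 0.1196] [ 69.8841 159.3141]
0.09 [0.4853 0.1732] [0.0677 0.1176] [ 69.8841 159.3141]
[[0.4171 0.1645]
 [0.4416 0.2269]
 [0.5504 0.1852]
 [0.5285 0.1245]] [[0.5504 0.1835]
 [0.5245 0.1218]
 [0.4172 0.165 ]
 [0.4401 0.2271]]
[0.528  0.1222] 3 1 [0.527  0.1228 0.085 ]
[0.5517 0.1868] 2 0 [0.5509 0.1848 0.0867]
[0.4398 0.2291] 1 3 [0.4405 0.2277 0.0853]
```

```bash
python3 - <<'E'
from h import *; from station import get_obs
delta(get_obs(),[0.4842,0.1749,0.125],-20.6)
E
```

```text
tcp [0.5001 0.0536 0.2406] yaw -21.11
shift mm [ -58.4 -107.6  115.5] turn [ 0.07  0.06 -0.51]
```

Emit:
arm_command(commands=[-0.016,-0.03,0,0,0,-0.5,0.602,-0.035,-0.065,0,0,0,-0.5,0.602,-0.052,-0.096,0,0,0,-0.5,0.602,-0.0585,-0.1075,0.015,0,0,-0.5,0.602,-0.0585,-0.1075,0.05,0,0,-0.5,0.602,-0.0585,-0.1075,0.085,0,0,-0.5,0.602,-0.0585,-0.1075,0.105,0,0,-0.5,0.602,-0.0585,-0.1075,0.112,0,0,-0.5,0.602])

```text
t: 8.55
eef_pos: [0.4831, 0.1741, 0.1269]
tool_rot: [0.001, 0.984, -0.179, -0.002]
contact_force: [-0.1, -0.8, -1.4]
gripper_width: 0.604
grasp_force: 14.4
```

Emit:
arm_command(commands=[0,0,0,0,0,0,0.602,0,0,0,0,0,0,0.602])

```text
t: 8.75
eef_pos: [0.4853, 0.1762, 0.1303]
tool_rot: [-0.0, 0.984, -0.179, 0.001]
contact_force: [0.8, 0.2, -1.5]
gripper_width: 0.6
grasp_force: 14.4
```

```bash
python3 - <<'E'
from h import *; from station import get_obs,read_camera
w=read_camera("wrist"); s=read_camera("scene"); d=read_camera("side")
print(proj(s,[.484,.175,.1]),proj(d,[.484,.175,.1]))
g=lambda i,x,y:cv2.resize(i[y-45:y+45,x-60:x+60],(400,300),interpolation=cv2.INTER_CUBIC)
cv2.imwrite("pics/p5.png",np.hstack([g(s["img"],325,165),g(d["img"],269,280)])[:,:,::-1])
delta(get_obs(),[0.4842,0.1749,0.125],-20.6); print(get_obs()["contact_force"],get_obs()["grasp_force"])
E
```

```text
[325.01665217 156.91367721] [268.8318537  278.96501476]
tcp [0.4853 0.1765 0.1306] yaw -20.54
shift mm [-0.5  1.9  5.5] turn [-0.09 -0.11  0.06]
[ 0.50024092  0.15684543 -2.16149096] 14.390933867543936
```

View pics/p5.png

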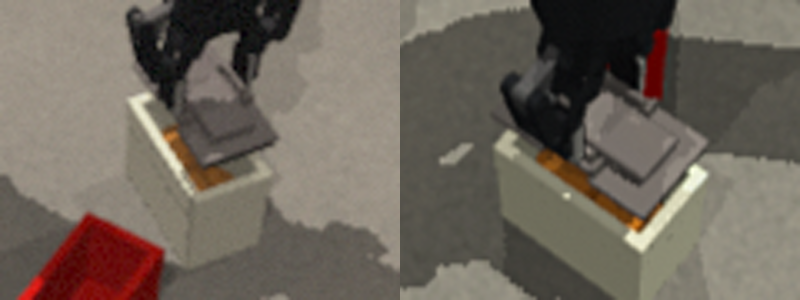

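The cover hovers level over the biscuit tub in both views. I'll correct 2 mm sideways and descend by feel.

Emit:
arm_command(commands=[-0.0005,0.002,0.004,0,0,0,0.602,-0.0005,0.002,0.008,0,0,0,0.602,-0.0005,0.002,0.012,0,0,0,0.602,-0.0005,0.002,0.015,0,0,0,0.602,-0.0005,0.002,0.015,0,0,0,0.602])

```text
t: 9.4
eef_pos: [0.4828, 0.1745, 0.1137]
tool_rot: [0.0, 0.984, -0.178, -0.0]
contact_force: [0.4, 0.4, -1.6]
gripper_width: 0.604
grasp_force: 14.4
```

Emit:
arm_command(commands=[0,0,0.0015,0,0,0,0.602,0,0,0.003,0,0,0,0.602,0,0,0.0045,0,0,0,0.602,0,0,0.0045,0,0,0,0.602])

```text
t: 9.8
eef_pos: [0.4831, 0.1746, 0.1096]
tool_rot: [0.0, 0.984, -0.178, -0.0]
contact_force: [1.0, 0.5, -0.9]
gripper_width: 0.601
grasp_force: 14.4
```

Emit:
arm_command(commands=[0.0008,-0.0005,0.001,0,0,0,0.602,0.0008,-0.0005,0.002,0,0,0,0.602,0.0008,-0.0005,0.003,0,0,0,0.602,0.0008,-0.0005,0.003,0,0,0,0.602])

```text
t: 10.2
eef_pos: [0.4842, 0.1748, 0.1066]
tool_rot: [0.0, 0.984, -0.178, -0.0]
contact_force: [0.5, -1.0, -2.8]
gripper_width: 0.6
grasp_force: 14.4
```

Emit:
arm_command(commands=[0,0,0.001,0,0,0,0.602,0,0,0.002,0,0,0,0.602,0,0,0.003,0,0,0,0.602,0,0,0.003,0,0,0,0.602])

```text
t: 10.6
eef_pos: [0.4844, 0.1748, 0.1037]
tool_rot: [-0.0, 0.984, -0.178, 0.0]
contact_force: [1.0, -0.3, -1.7]
gripper_width: 0.601
grasp_force: 14.4
```

Emit:
arm_command(commands=[0,0,0.001,0,0,0,0.602,0,0,0.002,0,0,0,0.602,0,0,0.003,0,0,0,0.602,0,0,0.003,0,0,0,0.602])

```text
t: 11.0
eef_pos: [0.4843, 0.1748, 0.1007]
tool_rot: [-0.0, 0.984, -0.178, 0.0]
contact_force: [2.4, -0.4, -1.3]
gripper_width: 0.607
grasp_force: 14.5
```

Emit:
arm_command(commands=[0,0,0.001,0,0,0,0.602,0,0,0.002,0,0,0,0.602,0,0,0.002,0,0,0,0.602])

```text
t: 11.3
eef_pos: [0.4843, 0.1748, 0.0987]
tool_rot: [-0.0, 0.984, -0.178, 0.0]
contact_force: [0.8, -0.7, -1.3]
gripper_width: 0.605
grasp_force: 14.5
```

Emit:
arm_command(commands=[0,0,0.001,0,0,0,0.602,0,0,0.0015,0,0,0,0.602,0,0,0.0015,0,0,0,0.602])

```text
t: 11.6
eef_pos: [0.4843, 0.1748, 0.0974]
tool_rot: [-0.0, 0.984, -0.178, 0.0]
contact_force: [0.2, -0.9, 2.0]
gripper_width: 0.598
grasp_force: 15.8
```

Emit:
arm_command(commands=[0,0,0.0008,0,0,0,0.602,0,0,0.0015,0,0,0,0.602,0,0,0.0015,0,0,0,0.602])

```text
t: 11.9
eef_pos: [0.4844, 0.1748, 0.0961]
tool_rot: [-0.0, 0.984, -0.178, 0.0]
contact_force: [0.6, -1.0, 4.8]
gripper_width: 0.603
grasp_force: 17.0
```

Emit:
arm_command(commands=[0,0,0.0008,0,0,0,0.602,0,0,0.0015,0,0,0,0.604,0,0,0.0015,0,0,0,0.604])

```text
t: 12.2
eef_pos: [0.4844, 0.1748, 0.0948]
tool_rot: [0.0, 0.984, -0.178, 0.0]
contact_force: [-0.2, -2.2, 7.3]
gripper_width: 0.605
grasp_force: 15.6
```

Emit:
arm_command(commands=[0,0,0.0005,0,0,0,0.604,0,0,0.001,0,0,0,0.604,0,0,0.001,0,0,0,0.604])

```text
t: 12.5
eef_pos: [0.4845, 0.1749, 0.0945]
tool_rot: [0.0, 0.984, -0.178, 0.0]
contact_force: [-2.5, -3.3, 15.1]
gripper_width: 0.608
grasp_force: 18.4
```

Fully home at 15 N. I'll release the tabs gradually, following down with the fingertips on the lips.

Emit:
arm_command(commands=[0,0,0.0001,0,0,0,0.62,0,0,0.0003,0,0,0,0.64,0,0,0.0004,0,0,0,0.64])

```text
t: 12.8
eef_pos: [0.4847, 0.1755, 0.0939]
tool_rot: [-0.0, 0.984, -0.178, 0.001]
contact_force: [-1.8, -1.6, 12.6]
gripper_width: 0.639
grasp_force: 13.5
```

Emit:
arm_command(commands=[0,0,0.0003,0,0,0,0.66,0,0,0.0008,0,0,0,0.69,0,0,0.0008,0,0,0,0.69])

```text
t: 13.1
eef_pos: [0.4846, 0.1755, 0.093]
tool_rot: [-0.0, 0.984, -0.178, 0.001]
contact_force: [-1.5, -0.9, 10.4]
gripper_width: 0.685
grasp_force: 11.5
```

Emit:
arm_command(commands=[0,0,0.0006,0,0,0,0.71,0,0,0.0012,0,0,0,0.74,0,0,0.0012,0,0,0,0.74])

```text
t: 13.4
eef_pos: [0.4846, 0.1752, 0.0919]
tool_rot: [-0.0, 0.984, -0.178, 0.0]
contact_force: [-2.7, -2.1, 12.0]
gripper_width: 0.738
grasp_force: 9.5
```

Emit:
arm_command(commands=[0,0,0.0004,0,0,0,0.76,0,0,0.0009,0,0,0,0.785,0,0,0.0009,0,0,0,0.785,0,0,0.0009,0,0,0,0.785])

```text
t: 13.8
eef_pos: [0.4847, 0.1756, 0.0909]
tool_rot: [-0.001, 0.984, -0.178, 0.001]
contact_force: [-1.2, -0.3, 8.6]
gripper_width: 0.785
grasp_force: 4.7
```

Emit:
arm_command(commands=[0,0,-0.002,0,0,0,0.8,0,0,-0.006,0,0,0,0.85,0,0,-0.02,0,0,0,1,0,0,-0.05,0,0,0,1,0,0,-0.09,0,0,0,1,0,0,-0.13,0,0,0,1,0,0,-0.13,0,0,0,1,0,0,-0.13,0,0,0,1])

```text
t: 14.6
eef_pos: [0.4845, 0.175, 0.2214]
tool_rot: [-0.001, 0.984, -0.178, 0.001]
contact_force: [-0.6, -0.7, -0.1]
gripper_width: 1.003
grasp_force: 0.0
```

```bash
python3 - <<'E'
from h import *; from station import get_obs,read_camera
w=read_camera("wrist"); s=read_camera("scene"); np.savez("w6.npz",**w); d=read_camera("side")
np.set_printoptions(precision=4,suppress=True)
a=cv2.resize(w["img"][100:270,210:350],None,fx=3.4,fy=3.4,interpolation=cv2.INTER_CUBIC)
b=cv2.resize(d["img"][245:325,225:305],(320,320),interpolation=cv2.INTER_CUBIC); e=cv2.resize(s["img"][195:275,200:270],(320,258))
cv2.imwrite("pics/p6.png",np.hstack([a,np.vstack([b,e])])[:,:,::-1])
o=get_obs(); print(o["t"],o["contact_force"],o["eef_pos"])
E
```

```text
14.75 [ 0.0849  0.3539 -0.1389] [0.4832 0.1743 0.2189]
```

View pics/p6.png

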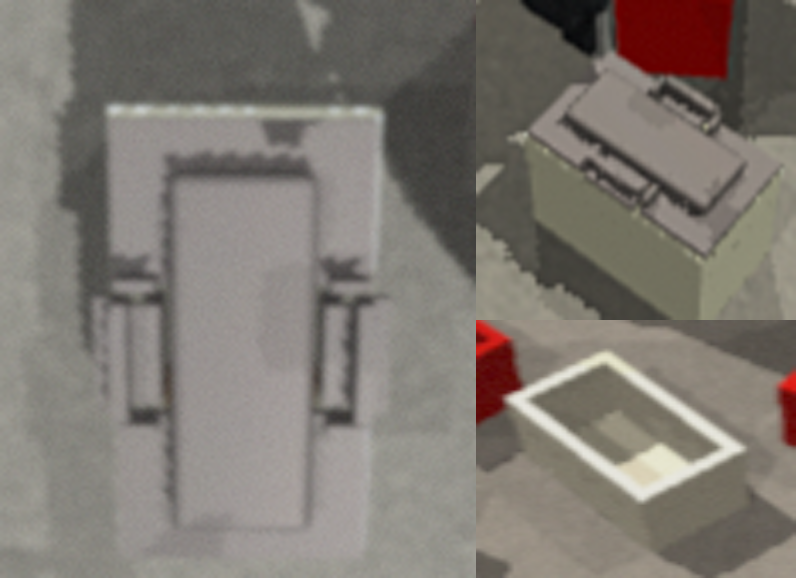

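The cover sits square on the biscuit tub. The tab-to-centre width ratio is 1.61, as in the original locked state, so both tabs are out. The empty tub stands open and unmoved, so I'll hand in.

```bash
python3 -c "
from station import hand_in; print(hand_in())"
```

```text
the job is handed in; nothing more can be done
None
```

The cover is off the empty tub and pressed fully home on the biscuit tub, both tabs look out in the last picture (I made no pull test of the lock), neither tub looked moved, and the job was handed in at about 15 s.

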